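Set the keyed locating pin in a tilting angle fixture

ROBOT

A 6-joint arm with a two-finger parallel gripper is mounted at the origin on a cart in front of the work surface, level with it; the furniture and walls round the work are solid. World frame = base frame: x ahead of the robot, y to its left, z up, the work surface at z = 0. Lengths are in m, angles in rad, forces in N, time in s.
With the tool pointing down it reaches from about 0.35 to 0.85 m from the base axis. Payload 8.1 kg.
Tool frame: the origin (TCP) lies on the mounting face of the last link; the fingertips stand 186 mm ahead of it and the grasp point (between the pads) lies 167 mm ahead of it; z points along the fingers, y is the line along which they close (so a half turn about z gives the same grasp; the last joint's range is limited). The gripper opens to 93 mm and grips with 3 to 60 N. Pads are 15 mm wide; open, the fingers measure 128 mm over their backs; the gripper's body (75 mm by 188 mm) begins 65 mm behind the grasp point.
Start: joints at [1.085, 0.13, 1.488, -0, 1.523, -0.085], TCP at [0.234, 0.552, 0.405] pointing down, gripper open.
Joint ranges: [-2.96, 2.96], [-0.89, 2.26], [0.02, 2.5], [-1.34, 4.48], [0, 2.73], [-2.66, 2.66]. Speed limits (rad/s): [2.39, 2.39, 2.79, 3.14, 3.14, 3.14].

INTERFACE

Orientations are given as a rotation vector (axis times angle).
In Python, from plant import * gives the robot as it stands. The module is installed in compiled form; this text tells all that it offers.
- The arm moves only by the tool arm_command, never from a script. Its argument "increments" is a list of rows, each a list of 6 numbers: the shift along the tool's x, y, z in units of 0.2 m (1.0 is 0.2 m), then the turn, a rotation vector about the tool's x, y, z in units of pi rad (1.0 is pi rad). A call has exactly 5 rows; each row is the pose to reach, as a shift and turn from the pose commanded when the call began, along the tool's axes at that moment, turning the shorter way round; what a row does not reach only later rows make up. A row lasts 1/8 s, in which the tool goes at most 62.5 mm and 10.7 degrees, less where a joint would pass 70% of its speed; a pose out of reach is approached as far as the arm can. A call with a number of a shift or a turn outside -1 to 1 is refused whole. A call with a gripper value outside its range is refused whole. "fingers" is the closure, from -1 (fully open) to 1 (shut), set as the call begins (left out, the last holds). The fingers move at their own pace and stop on an object; "force" is the grip in N (left out, the last holds). Time passes only in rows, so rows that repeat a pose let the fingers close, or fill a call up. It gives the time, the measured TCP pose, the force, the opening and the grip force at its end, in the units of the state.
- read_state(): the state, without advancing time (a new reading comes with each control period).
- read_camera(name): name is "side" or "top"; returns a dict with "image" (420x560x3 uint8, red, green, blue), "fx", "fy", "cx", "cy" (pixels), "k1" (the pictures are not rectified: a ray, as slopes to the right and down, at radius r is drawn at 1 + k1 r^2 times it, then the intrinsics apply), "T" (4x4, takes a point from camera to world coordinates). Camera axes: x right, y down, z forward; pixel columns grow to the right and rows downward; lengths in m; the calibration is good to about 2 mm. A picture is of the moment at which its call begins. There is no depth.
- close_job(): hands the job in; it is judged then, once.
The state is a dict: "t": time; "q": joint angles; "dq": joint speeds; "joint_torque": joint torques, N m; "tool_pos": TCP position; "orientation": TCP orientation; "force": force on the tool from outside, world axes, zero at the start; "wrist_torque": the same for the moment, N m; "opening": finger opening in m; "gripper_force": force on a finger pad.
Only numpy, scipy, OpenCV 4.12 (cv2) and the standard library are available. Lean on these libraries where they do the work, as an engineer would, in place of code of your own. Each camera call takes 0.05 s, during which the arm holds its last target. There are 200 camera calls.

TASK

Set up the tilting angle fixture for the next job: push the slot's dust cover up the slope, clear of the slot, then take the red-handled locating pin out of the rack and seat it in the blind hole of the slide bar under the slot, which you find by sliding the pin's tip along the slot until it drops in. Push it fully home and let go: handle in line with the slot so that the key under the collar enters it, collar flush on the slanted face. Leave the black-handled pin in the rack and do not disturb the things lying about.

Things in the scene. Friction and masses are not known exactly. Their poses are not given: they have to be found in the camera images.
- fixture_base: fixed base of the angle fixture, 180 x 250 mm, origin at the centre of its underside; 150 mm to each side (y) with clamp knobs, at most 150 mm high. Its table, a light metal plate 150 x 230 mm, is hinged at the edge nearer the robot and fixed at 22 to 33 degrees, rising away from the robot. A nut runner hangs near its right, 0.55 m ahead of and 0.26 m right of the robot's base: keep clear
- slot_mid (a point): middle of the slot in the table, on its upper face. Axes: x up the slope, y along the slot, z out of the face, square to it. The slot is 24 mm wide (x), 100 mm long (y) with clipped corners, and 8 mm deep. A steel ledge stands 9 mm above the face, 72 mm down the slope from here; guides 5 mm high stand at y = -61 and +61 mm
- slot_floor (a point): middle of the slot's floor, 8 mm below the face, axes as slot_mid. The floor is the dark top of a slide bar that stays clamped. The bar has one round blind hole, 17.8 mm wide and 26.5 mm deep below this floor, on the slot's centre line, anywhere from y = -30 to y = +30 mm; elsewhere the floor is plain
- cover_tab (a point): centre of the upright tab of the slot's dust cover, axes as slot_mid. The cover is a sheet steel slide lying on the face, 34 x 116 x 3 mm, and hides the slot when shut; the yellow tab along its lower edge is 70 mm long (y), 2.5 mm thick (x) and stands from the face to 13 mm above it. It is pushed up the slope (+x) by the tab, with about 3 to 5 N
- slot_cover (a joint): travel of the dust cover up the slope, m: 0 shut, 0.048 at its stop, stays where it is left. The pin's collar clears it from 0.040 on
- red_pin_handle (a point): centre of the handle of the red-handled locating pin, a loose steel T-pin 86 mm tall, about 0.2 kg. Pin axes: z along the pin from tip to handle, y along the handle. The handle is a red bar 66 mm long (y), 15 mm thick (x), 24 mm tall (z), its centre 74 mm from the tip. It starts upright in the rack, resting on its key, the handle turned any way
- red_pin_tip (a point): centre of the red-handled pin's tip, axes as its handle. From the tip up: shank 26 mm long, 16 mm thick, its first 8 mm tapered from 8 mm; key 7 mm tall, 20 mm wide (x), 30 mm long (y); collar 42 mm wide, 7 mm thick; neck 16 mm thick (a 21 mm ring at its top), 22 mm long, up to the handle
- red_pin_collar (a point): centre of the underside of the red-handled pin's collar, 33 mm from the tip, axes as its handle. With the key along the slot the pin goes in until the collar lies on the face
- black_pin_handle (a point): centre of the handle of the black-handled pin, which is the same but for its 21 mm thick shank that does not fit the hole; to be left in the rack
- pin_rack: plywood block 66 x 190 x 44 mm, fixed, origin at the centre of its underside; two round sockets, 23 mm wide, at y = -52 and +52 mm, one for each pin, either way round
- oil_bottle: small green oil bottle, 38 mm wide and 89 mm tall, standing; origin at the centre of its underside
- white_nut: white plastic collar nut, 55 mm wide and 36 mm tall; origin at the centre of its underside
- hex_keys: folding hex keys in a red holder, 27 x 100 x 20 mm, lying along its y; origin at the centre of its underside
- caliper: caliper lying flat, 82 x 270 x 16 mm, its beam along y; origin at the centre of its underside
- deburrer: red pen-shaped deburring tool lying flat along its y, 17 x 100 x 17 mm; origin at the centre of its underside
Things that resemble listed ones, but are neither listed nor needed, are in the scene too. What is shaped like the part that bears red_pin_handle but blue or purple is not meant.

How it is judged:
By the outcome, as a careful person would: the job done as asked, in the order asked, and still so for the second after the job is handed in, with the robot touching nothing.
It also fails if it takes over 58 s, if anything falls off the work surface, if the arm or the gripper's body presses on something with over 40 N, if the wrist force passes 120 N, or if a joint passes its speed limit or range.

## Working session

There is one attempt and no reset: what is moved stays moved. The work goes in short steps, Python scripts to look and compute and a tool call to move; the robot and the scene stay as the last step left them, time stands still between calls to the robot, and variables do not carry over. Pictures are saved under pics/ and viewed, at most 13 in all, crops included, and the job is handed in when it is done.

Besides the shell and the picture viewer there is one more tool, called after "Call:" as name([rows], argument=value, ...), one row to a line, values as JSON. arm_command: Moves the arm, as the interface text tells. Shifts and turns lie within -1 to 1; 1 stands for 0.2 m of shift or pi rad of turn. Its arguments: {"type":"object","properties":{"increments":{"type":"array","items":{"type":"array","items":{"type":"number","minimum":-1,"maximum":1}}},"fingers":{"type":"number"},"force":{"type":"number"}},"required":["increments"]}

```bash
mkdir -p pics; cat > h.py <<'E'
from plant import *
import numpy as np, cv2
from scipy.spatial.transform import Rotation as R
def snap(name,fn=None):
    c=read_camera(name)
    if fn: cv2.imwrite('pics/'+fn,c['image'][:,:,::-1])
    return c
def ray(c,u,v):
    K=np.array([[c['fx'],0,c['cx']],[0,c['fy'],c['cy']],[0,0,1.]])
    p=cv2.undistortPoints(np.array([[[u,v]]],float),K,np.array([c['k1'],0,0,0.]))[0,0]
    T=np.array(c['T']); d=T[:3,:3]@np.array([p[0],p[1],1]); return T[:3,3],d/np.linalg.norm(d)
def onz(c,u,v,z):
    o,d=ray(c,u,v); return o+d*(z-o[2])/d[2]
def two(c1,p1,c2,p2):
    o1,d1=ray(c1,*p1);o2,d2=ray(c2,*p2)
    s=np.linalg.lstsq(np.c_[d1,-d2],o2-o1,rcond=None)[0]
    a=o1+s[0]*d1;b=o2+s[1]*d2
    return (a+b)/2,np.linalg.norm(a-b)
def proj(c,P):
    T=np.array(c['T']);x=T[:3,:3].T@(np.array(P)-T[:3,3]);a,b=x[:2]/x[2];f=1+c['k1']*(a*a+b*b)
    return c['cx']+c['fx']*a*f,c['cy']+c['fy']*b*f
E
python3 - <<'E'
from h import *
a=snap('top','top0.png');b=snap('side','side0.png')
np.set_printoptions(precision=3,suppress=True)
for c in(a,b):print(c['fx'],c['k1'],np.array(c['T']))
s=read_state();print(s)
E
```

```text
474.4037845584445 -0.14727973995211685 [[-0.005 -0.998  0.064  0.476]
 [-1.     0.005  0.     0.181]
 [-0.001 -0.064 -0.998  1.203]
 [ 0.     0.     0.     1.   ]]
494.8857691348644 -0.10134673818351293 [[-0.977 -0.138  0.161  0.35 ]
 [-0.212  0.578 -0.788  1.096]
 [ 0.016 -0.804 -0.594  0.783]
 [ 0.     0.     0.     1.   ]]
{'t': 0.1, 'q': array([ 1.085,  0.131,  1.489, -0.   ,  1.523, -0.085]), 'dq': array([ 0.003,  0.   , -0.002,  0.001, -0.   ,  0.   ]), 'joint_torque': array([  0.001, -56.134, -49.31 ,   0.077,   0.029,  -0.   ]), 'tool_pos': array([0.234, 0.552, 0.404]), 'orientation': array([-0.625, -3.078,  0.003]), 'force': array([-0.321,  0.592, -0.527]), 'wrist_torque': array([ 0.005,  0.013, -0.017]), 'gripper_force': 0.0, 'opening': 0.09313095929522709}
```

View pics/top0.png

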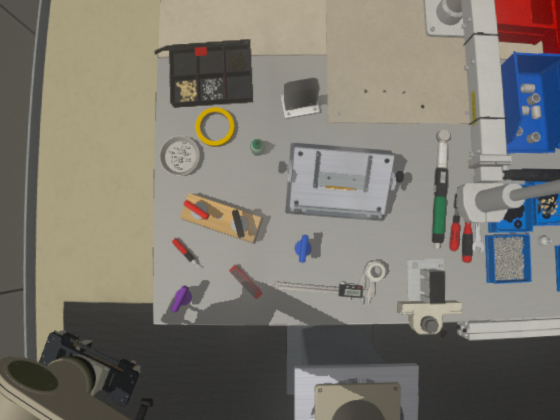

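View pics/side0.png

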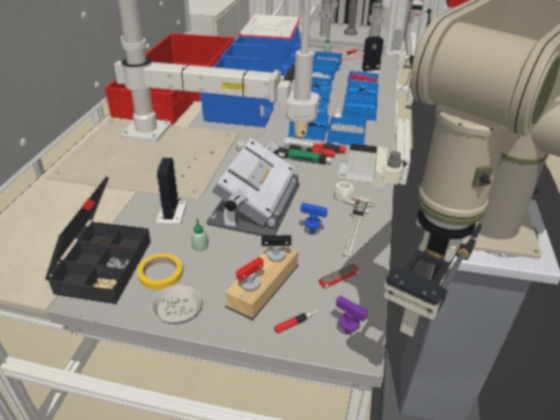

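The top view shows the rack at about (221,217). The red handle is at (196,210) and the black handle at (238,223). The fixture is at (341,183), with a yellow tab near (341,188). In the side view the red handle is at (250,268), the black at (276,240) and the fixture at (257,185).

Things that could be taken for the red pin (top pixels): red bar in the rack (196,210), which is the one I choose; blue T-pin (303,248); purple T-pin (180,298); red deburrer (185,250); red hex keys (245,281); black pin (238,223). I'll check the choice in a close crop.

```bash
python3 - <<'E'
import cv2,numpy as np
t=cv2.imread('pics/top0.png');s=cv2.imread('pics/side0.png')
z=lambda i,x,y,w,h:cv2.resize(i[y:y+h,x:x+w],(400,300),interpolation=cv2.INTER_CUBIC)
m=np.vstack([np.hstack([z(t,170,180,100,75),z(t,280,137,120,90)]),np.hstack([z(s,220,225,100,75),z(s,205,135,110,82)])])
cv2.imwrite('pics/crop0.png',m)
E
```

```text
(no output)
```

View pics/crop0.png

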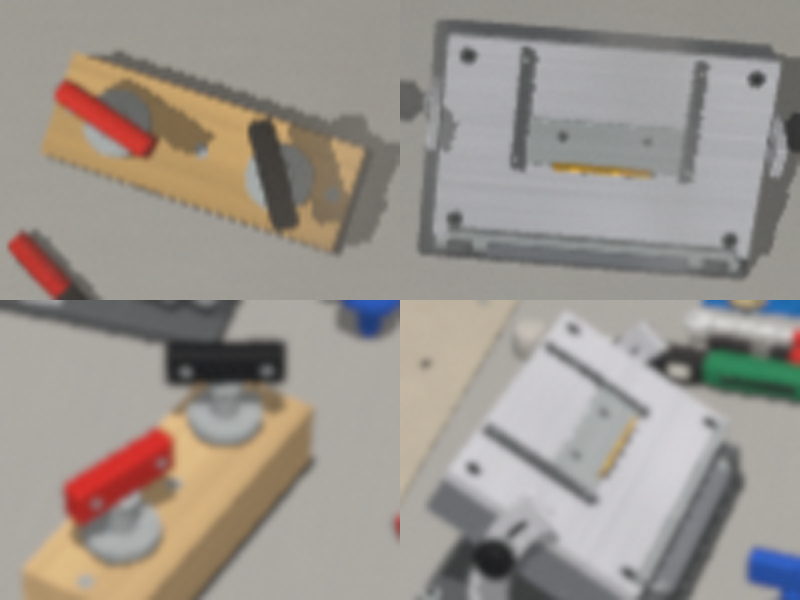

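The crop confirms the red T-handle in the rack, on the left socket with a round collar below it. It also shows the cover shut over the slot, with the yellow tab on its lower edge. Next I measure both.

```bash
cat > m.py <<'E'
from h import *
np.set_printoptions(precision=4,suppress=True)
def mask(im,kind,box):
    hsv=cv2.cvtColor(im,cv2.COLOR_RGB2HSV);H,S,V=cv2.split(hsv)
    m={'red':((H<8)|(H>172))&(S>150)&(V>90),'yel':(H>14)&(H<32)&(S>130)&(V>90)}[kind].astype(np.uint8)
    o=np.zeros_like(m);x,y,w,h=box;o[y:y+h,x:x+w]=m[y:y+h,x:x+w];return o
def rect(m):
    p=np.argwhere(m)[:,::-1].astype(np.float32);return cv2.minAreaRect(p),p.mean(0),len(p)
E
python3 - <<'E'
from m import *
a=snap('top');b=snap('side')
A,B=a['image'],b['image']
r,ca,n=rect(mask(A,'red',(175,190,50,45)));print('red top',r,ca,n)
bp=cv2.boxPoints(r)
e=[onz(a,*p,0.104) for p in bp];print(np.array(e))
c=np.mean(e,0);print('handle@.104',c,'edges',[np.linalg.norm(e[i]-e[i-1]) for i in range(4)])
r2,cb,n=rect(mask(B,'red',(230,250,40,40)));print('tri',two(a,ca,b,cb))
ra,ya,n1=rect(mask(A,'yel',(310,170,60,30)));rb,yb,n2=rect(mask(B,'yel',(240,150,50,50)))
print('tab',ra,rb,n1,n2,two(a,ya,b,yb))
T=[(468,56),(757,79),(455,218),(730,240)];S=[(473,468),(573,330),(629,572),(711,422)]
P=[]
for t,s in zip(T,S):
    q,d=two(a,(280+(t[0]-400)*.3,137+t[1]*.3),b,(205+(s[0]-400)*.275,135+(s[1]-300)*.2733));P.append(q);print(q,d)
P=np.array(P);ex=(P[0]+P[1]-P[2]-P[3])/2;ey=(P[0]+P[2]-P[1]-P[3])/2
print(np.linalg.norm(ex),np.linalg.norm(ey),P.mean(0),'tilt',np.degrees(np.arctan2(ex[2],np.hypot(*ex[:2]))),'yaw',np.degrees(np.arctan2(ex[1],ex[0])),np.degrees(np.arctan2(-ey[0],ey[1])),ey[2])
# rack ends by wood mask at top
hsv=cv2.cvtColor(A,cv2.COLOR_RGB2HSV);m=((hsv[...,0]>8)&(hsv[...,0]<25)&(hsv[...,1]>80)).astype(np.uint8);o=m*0;o[185:250,172:272]=m[185:250,172:272]
rr,_,_=rect(o);w=np.array([onz(a,*p,.044) for p in cv2.boxPoints(rr)]);print('rack',w.mean(0),w)
E
```

```text
red top ((195.84201049804688, 209.50601196289062), (26.879356384277344, 5.818589687347412), 34.695152282714844) [195.8054 209.3356] 149
[[0.5565 0.4177 0.104 ]
 [0.5676 0.4099 0.104 ]
 [0.5316 0.3576 0.104 ]
 [0.5205 0.3654 0.104 ]]
handle@.104 [0.544  0.3877 0.104 ] edges [np.float64(0.06352673616013442), np.float64(0.013594207640731028), np.float64(0.06354121950856963), np.float64(0.013529977063422972)]
tri (array([0.5463, 0.3902, 0.0919]), np.float64(0.002405281674385521))
 ** On entry to DLASCL parameter number  4 had an illegal value
 ** On entry to DLASCL parameter number  4 had an illegal value
 ** On entry to DLASCL parameter number  4 had an illegal value
 ** On entry to DLASCL parameter number  4 had an illegal value
 ** On entry to DLASCL parameter number  5 had an illegal value
 ** On entry to DLASCL parameter number  4 had an illegal valuem.py:8: RuntimeWarning: Mean of empty slice.
  p=np.argwhere(m)[:,::-1].astype(np.float32);return cv2.minAreaRect(p),p.mean(0),len(p)
  ret = um.true_divide(
Traceback (most recent call last):
  File "h.py", line 16, in two
    s=np.linalg.lstsq(np.c_[d1,-d2],o2-o1,rcond=None)[0]
      ~~~~~~~~~~~~~~~^^^^^^^^^^^^^^^^^^^^^^^^^^^^^^^^
numpy.linalg.LinAlgError: SVD did not converge in Linear Least Squares
```

```bash
sed -i 's/(S>130)&(V>90)}/(S>70)\&(V>90)}/' m.py; python3 - <<'E'
from m import *
a=snap('top');b=snap('side')
A,B=a['image'],b['image']
ra,ya,n1=rect(mask(A,'yel',(315,175,55,20)));rb,yb,n2=rect(mask(B,'yel',(250,160,30,30)))
print('tab',ra,rb,n1,n2,two(a,ya,b,yb))
T=[(468,56),(757,79),(455,218),(730,240)];S=[(473,468),(573,330),(629,572),(711,422)]
P=[]
for t,s in zip(T,S):
    q,d=two(a,(280+(t[0]-400)*.3,137+t[1]*.3),b,(205+(s[0]-400)*.275,135+(s[1]-300)*.2733));P.append(q);print(q,d)
P=np.array(P);ex=(P[0]+P[1]-P[2]-P[3])/2;ey=(P[0]+P[2]-P[1]-P[3])/2
print(np.linalg.norm(ex),np.linalg.norm(ey),P.mean(0),'tilt',np.degrees(np.arctan2(ex[2],np.hypot(*ex[:2]))),'yaw',np.degrees(np.arctan2(ex[1],ex[0])),np.degrees(np.arctan2(-ey[0],ey[1])),ey[2])
hsv=cv2.cvtColor(A,cv2.COLOR_RGB2HSV);m=((hsv[...,0]>8)&(hsv[...,0]<25)&(hsv[...,1]>80)).astype(np.uint8);o=m*0;o[185:250,172:272]=m[185:250,172:272]
rr,_,_=rect(o);w=np.array([onz(a,*p,.044) for p in cv2.boxPoints(rr)]);print('rack',w.mean(0),w)
E
```

```text
tab ((339.9881896972656, 187.65293884277344), (28.147615432739258, 2.684377908706665), 4.398705005645752) ((264.3529357910156, 174.91177368164062), (1.2004899978637695, 13.891385078430176), 30.963756561279297) 74 18 (array([0.5954, 0.053 , 0.0976]), np.float64(0.002761222811737473))
[0.6706 0.1439 0.1269] 0.002712447175237047
[ 0.6543 -0.0567  0.1248] 0.0020201037389359733
[0.5628 0.152  0.0662] 0.001399049306420786
[ 0.5456 -0.0474  0.0658] 0.00081562473949646
0.12400254374784371 0.20071096169176958 [0.6083 0.0479 0.0959] tilt 28.860397489930858 yaw -4.609820942188251 -4.800269299299576 0.0012912139122008004
rack [0.5285 0.3389 0.044 ] [[0.5272 0.4389 0.044 ]
 [0.5901 0.4182 0.044 ]
 [0.5295 0.2388 0.044 ]
 [0.4673 0.2598 0.044 ]]
```

```bash
cat > g.py <<'E'
from m import *
import json,sys
F=dict(mid=[.6124,.0496,.0990],tilt=28.9,yaw=-4.7)
try:F.update(json.load(open('f.json')))
except Exception:pass
def slotR():
    return R.from_euler('ZY',[F['yaw'],-F['tilt']],degrees=True)   # x up slope, y along slot, z out
def slotT(p,L=.186): # tool pose with point L ahead of TCP at slot coords p (m), tool z=-n, tool y=up slope
    S=slotR();M=S.as_matrix()
    Rt=R.from_matrix(np.c_[M[:,1],M[:,0],-M[:,2]])
    return np.array(F['mid'])+M@np.array(p)+M[:,2]*L,Rt
def down(p,yawy,L=.167):
    a=np.radians(yawy);y=np.array([np.cos(a),np.sin(a),0]);z=np.array([0,0,-1.]);x=np.cross(y,z)
    return np.array(p)+[0,0,L],R.from_matrix(np.c_[x,y,z])
def go(t):
    s=read_state();R0=R.from_rotvec(s['orientation']);p,Rt=t
    sh=R0.inv().apply(p-s['tool_pos'])/.2;ro=(R0.inv()*Rt).as_rotvec()/np.pi
    print('row',np.round(np.r_[sh,ro],3).tolist(),'deg',round(np.linalg.norm(ro)*180))
def where(L=.186):
    s=read_state();R0=R.from_rotvec(s['orientation']);M=slotR().as_matrix()
    q=s['tool_pos']+R0.as_matrix()[:,2]*L
    print('t',round(s['t'],2),'slot mm',1000*M.T@(q-F['mid']),'F slot',M.T@s['force'],'open',s['opening'],s['gripper_force'],'q6',s['q'][5])
E
python3 -c "
from g import *
where();go(slotT([-.045,0,.08]))"
```

```text
t 0.3 slot mm [-308.5388  469.9719  306.672 ] F slot [-0.1066  0.1854  0.0617] open 0.09333262619459044 0.0 q6 -0.08541142060037284
row [-1.925, -1.839, 0.472, -0.139, -0.1, 0.39] deg 77
```

Call:
arm_command([
  [-0.2,-0.2,0.02,-0.015,-0.01,0.05],
  [-0.4,-0.4,0.05,-0.03,-0.02,0.1],
  [-0.6,-0.6,0.07,-0.05,-0.03,0.14],
  [-0.8,-0.78,0.1,-0.06,-0.04,0.18],
  [-0.97,-0.92,0.12,-0.07,-0.05,0.2],
], fingers=1, force=20)

```text
t: 0.92
tool_pos: [0.3412, 0.3055, 0.3805]
orientation: [1.453, 2.549, 0.269]
force: [0.8, -0.4, 0.6]
opening: 0.0474
gripper_force: 0.0
```

```bash
python3 -c "
from g import *
where();go(slotT([-.045,0,.08]))"
```

```text
t 0.93 slot mm [-164.6141  247.9746  207.572 ] F slot [ 0.9782 -0.3526  0.093 ] open 0.047443027900075097 0.0 q6 0.15167883954391076
row [-1.276, -0.267, 0.4, -0.069, -0.049, 0.189] deg 37
```

Call:
arm_command([
  [-0.3,-0.07,0.1,-0.02,-0.015,0.05],
  [-0.55,-0.12,0.2,-0.04,-0.03,0.1],
  [-0.8,-0.18,0.26,-0.055,-0.04,0.15],
  [-0.97,-0.22,0.32,-0.07,-0.05,0.19],
  [-0.97,-0.22,0.32,-0.07,-0.05,0.19],
])

```text
t: 1.55
tool_pos: [0.4182, 0.12, 0.3221]
orientation: [2.013, 1.843, 0.474]
force: [-0.3, -0.3, -0.2]
opening: 0.0006
gripper_force: 0.0
```

```bash
python3 -c "
from g import *
where();go(slotT([-.045,0,.03]))
a=snap('top','t1.png');b=snap('side')
t=a['image'][130:230,270:410];s=b['image'][130:240,190:330]
cv2.imwrite('pics/c1.png',np.vstack([cv2.resize(t,(770,300*1),interpolation=3)[:, :],cv2.resize(s,(770,300),interpolation=3)])[:,:,::-1])"
```

```text
t 1.55 slot mm [-66.49    53.4928 105.6076] F slot [-0.3484 -0.3091 -0.0141] open 0.0005594132119195963 0.0 q6 0.3904353031479021
row [-0.269, 0.109, 0.379, 0.0, 0.001, -0.002] deg 0
```

Call:
arm_command([
  [-0.1,0.05,0.12,0,0,0],
  [-0.2,0.1,0.24,0,0,0],
  [-0.27,0.11,0.38,0,0,0],
  [-0.27,0.11,0.38,0,0,0],
  [-0.27,0.11,0.38,0,0,0],
])

```text
t: 2.28
tool_pos: [0.4698, 0.0643, 0.2682]
orientation: [2.007, 1.849, 0.478]
force: [-0.6, 0.3, -0.1]
opening: 0.0004
gripper_force: 0.0
```

```bash
python3 -c "
from g import *
where();go(slotT([-.045,0,.006]))
a=snap('top');b=snap('side')
t=a['image'][140:225,280:405];s=b['image'][130:215,190:315]
cv2.imwrite('pics/c1.png',np.hstack([cv2.resize(i,(400,300),interpolation=2) for i in(t,s)])[:,:,::-1])"
```

```text
t 2.27 slot mm [-43.3537   2.8783  31.4152] F slot [-0.5646  0.2503  0.1651] open 0.00039137616683495 0.0 q6 0.1911757953353408
row [-0.015, -0.007, 0.127, 0.001, 0.0, -0.0] deg 0
```

View pics/c1.png

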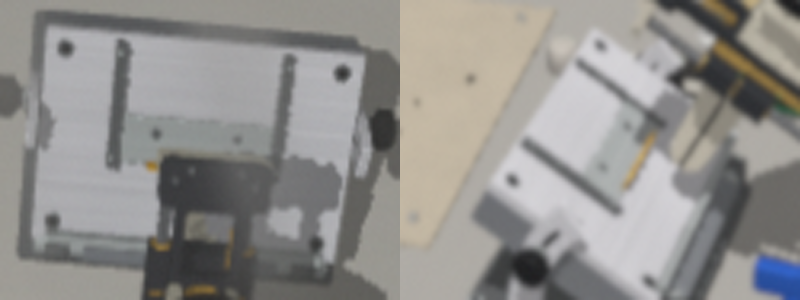

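The picture shows the closed fingers above the plate, just down-slope of the yellow tab (left crop, about (215,170)). The ledge is clear. I'll lower them, then push.

Call:
arm_command([
  [-0.01,0,0.04,0,0,0],
  [-0.015,-0.005,0.08,0,0,0],
  [-0.015,-0.005,0.11,0,0,0],
  [-0.015,-0.005,0.127,0,0,0],
  [-0.015,-0.005,0.127,0,0,0],
])

```text
t: 3.0
tool_pos: [0.4808, 0.0594, 0.2443]
orientation: [2.009, 1.848, 0.476]
force: [-0.1, 0.7, -0.3]
opening: 0.0005
gripper_force: 0.0
```

Call:
arm_command([
  [0,0.02,0,0,0,0],
  [0,0.04,0,0,0,0],
  [0,0.06,0,0,0,0],
  [0,0.08,0,0,0,0],
  [0,0.1,0,0,0,0],
])

```text
t: 3.62
tool_pos: [0.4981, 0.0581, 0.2542]
orientation: [2.01, 1.848, 0.476]
force: [-6.8, 0.8, 2.2]
opening: 0.0003
gripper_force: 3.5
```

```bash
python3 -c "
from g import *
where()"
```

```text
t 3.62 slot mm [-25.3414  -1.2382   5.2549] F slot [-4.9452  0.2733  5.2313] open 0.0003333009380614361 3.5056693106889725 q6 0.173673843270589
```

Call:
arm_command([
  [0,0.03,-0.01,0,0,0],
  [0,0.06,-0.01,0,0,0],
  [0,0.09,-0.01,0,0,0],
  [0,0.12,-0.01,0,0,0],
  [0,0.15,-0.01,0,0,0],
])

```text
t: 4.25
tool_pos: [0.5238, 0.0558, 0.2708]
orientation: [2.009, 1.847, 0.477]
force: [-3.4, 0.1, -1.5]
opening: 0.0004
gripper_force: 1.6
```

```bash
python3 -c "
from g import *
where()
a=snap('top')
b=snap('side')
ra,ya,n1=rect(mask(a['image'],'yel',(305,150,75,35)));print(ra,n1)
t=a['image'][140:225,280:405];s=b['image'][130:215,190:315]
cv2.imwrite('pics/c2.png',np.hstack([cv2.resize(i,(400,300),interpolation=2) for i in(t,s)])[:,:,::-1])"
```

```text
t 4.25 slot mm [ 5.5927 -1.3456  7.3821] F slot [-3.6963 -0.1283  0.2881] open 0.0003637270986858762 1.612268015742302 q6 0.16052420389355712
((341.5, 178.5), (11.0, 29.0), 90.0) 74
```

View pics/c2.png

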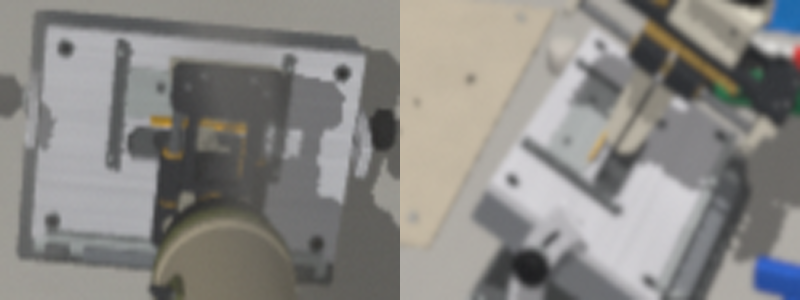

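The cover slides with the tab, and the dark slot now shows below it (left crop, about (150,140)). I'll push on towards the stop.

Call:
arm_command([
  [0,0.01,0,0,0,0],
  [0,0.02,0,0,0,0],
  [0,0.03,0,0,0,0],
  [0,0.04,0,0,0,0],
  [0,0.04,0,0,0,0],
])

```text
t: 4.97
tool_pos: [0.5307, 0.0553, 0.275]
orientation: [2.008, 1.847, 0.478]
force: [-3.7, -1.0, 1.6]
opening: 0.0003
gripper_force: 1.8
```

```bash
python3 -c "
from g import *
where()
b=snap('side');a=snap('top')
ra,ya,n1=rect(mask(a['image'],'yel',(315,140,14,38)));rb,yb,n2=rect(mask(b['image'],'yel',(240,155,20,30)));print(ra,ya,n1,rb,yb,n2)
# tab side blob: intersect with plane z=6.5 above face
M=slotR().as_matrix()
for c,p in((a,ya),(b,yb)):
    o,d=ray(c,*p);n=M[:,2];k=((np.array(F['mid'])+n*.0065-o)@n)/(d@n);print(1000*M.T@(o+k*d-F['mid']))"
```

```text
t 4.97 slot mm [13.8116 -1.2974  7.6432] F slot [-2.349  -1.2944  3.1197] open 0.00032040845877365107 1.7763678543269634 q6 0.15741083462530403
((327.7500305175781, 170.25001525878906), (1.4142134189605713, 0.7071067094802856), 45.0) [327.6667 170.3333] 3 ((249.3845977783203, 168.92308044433594), (0.5547001957893372, 4.992301940917969), 33.690067291259766) [249.4 169. ] 5
[23.3789 32.4349  6.5   ]
[25.8297 14.4569  6.5   ]
```

Call:
arm_command([
  [0,0.005,0,0,0,0],
  [0,0.01,0,0,0,0],
  [0,0.015,0,0,0,0],
  [0,0.02,0,0,0,0],
  [0,0.02,0,0,0,0],
])

```text
t: 5.7
tool_pos: [0.5339, 0.055, 0.2766]
orientation: [2.009, 1.847, 0.477]
force: [-6.2, 0.2, 2.1]
opening: 0.0005
gripper_force: 3.2
```

```bash
python3 -c "
from g import *
where()"
```

```text
t 5.7 slot mm [17.2457 -1.2945  7.5658] F slot [-4.3738 -0.3439  4.8495] open 0.0005263688336894321 3.2229240238666534 q6 0.1558243825189275
```

Call:
arm_command([
  [0,0.005,0,0,0,0],
  [0,0.01,0,0,0,0],
  [0,0.015,0,0,0,0],
  [0,0.02,0,0,0,0],
  [0,0.02,0,0,0,0],
])

```text
t: 6.32
tool_pos: [0.5355, 0.055, 0.277]
orientation: [2.013, 1.851, 0.471]
force: [-26.2, 1.3, 12.7]
opening: 0.0007
gripper_force: 14.5
```

```bash
python3 -c "
from g import *
where()"
```

```text
t 6.33 slot mm [17.6235 -1.2971  7.1028] F slot [-16.855   -0.8387  23.756 ] open 0.0006717179709346329 14.469248056411743 q6 0.15427488153326788
```

Stop reached. I'll back off and lift.

Call:
arm_command([
  [0,-0.05,0,0,0,0],
  [0,-0.08,-0.05,0,0,0],
  [0,-0.08,-0.3,0,0,0],
  [0,-0.08,-0.55,0,0,0],
  [0.2,-0.08,-0.7,0,0,0],
], fingers=-0.2)

```text
t: 6.95
tool_pos: [0.4591, 0.1004, 0.3967]
orientation: [2.009, 1.84, 0.482]
force: [0.6, 0.9, -0.0]
opening: 0.0459
gripper_force: 0.0
```

```bash
python3 -c "
from g import *
where();go(down([.545,.389,.18],-34.5))"
```

```text
t 6.95 slot mm [  7.8915  37.6175 150.4827] F slot [ 0.4491  0.9168 -0.2937] open 0.045897390557152036 0.0 q6 0.2809394258362163
row [1.475, 0.141, 0.365, 0.159, -0.042, 0.16] deg 41
```

Call:
arm_command([
  [0.2,0,0.02,0.03,-0.01,0.04],
  [0.45,0.04,0.08,0.06,-0.02,0.08],
  [0.7,0.06,0.15,0.1,-0.03,0.12],
  [0.9,0.09,0.22,0.14,-0.04,0.16],
  [0.99,0.1,0.25,0.159,-0.042,0.16],
])

```text
t: 7.58
tool_pos: [0.5181, 0.2974, 0.358]
orientation: [-2.774, -1.466, 0.01]
force: [0.7, -0.6, 0.9]
opening: 0.0553
gripper_force: 0.0
```

```bash
python3 -c "
from g import *
where();go(down([.545,.389,.16],-34.5))
a=snap('top','t3.png');b=snap('side')
t=a['image'][140:225,280:405];s=b['image'][130:215,190:315]
cv2.imwrite('pics/c3.png',np.vstack([cv2.resize(i,(441,300),interpolation=2) for i in(t,s)])[:,:,::-1])"
```

```text
t 7.58 slot mm [-65.995  239.1435 119.7681] F slot [ 1.1357 -0.5014  0.4458] open 0.055267323881004395 0.0 q6 1.032314995226289
row [0.455, -0.146, 0.154, -0.002, 0.001, 0.001] deg 0
```

View pics/c3.png

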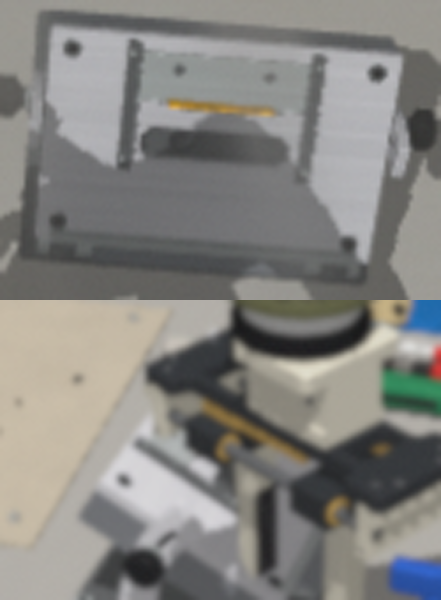

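The cover is up at its stop and the dark slot is fully open (top crop, from (142,142) to (290,150)). I'll compute the slot centre from it and then move above the red pin.

Call:
arm_command([
  [0.2,-0.05,0,0,0,0],
  [0.4,-0.12,0.05,0,0,0],
  [0.455,-0.146,0.1,0,0,0],
  [0.455,-0.146,0.154,0,0,0],
  [0.455,-0.146,0.154,0,0,0],
])

```text
t: 8.3
tool_pos: [0.5438, 0.3855, 0.3266]
orientation: [-2.777, -1.468, 0.011]
force: [-0.0, 0.5, -0.8]
opening: 0.0557
gripper_force: 0.0
```

```bash
python3 -c "
from g import *
where();go(down([.545,.389,.092],-34.5))
b=snap('side','s4.png');a=snap('top','t4.png')
M=slotR().as_matrix();n=M[:,2]
def pl(c,u,v,h=0):
    o,d=ray(c,u,v);k=((np.array(F['mid'])+n*h-o)@n)/(d@n);return 1000*M.T@(o+k*d-F['mid'])
for x,y in((142,142),(290,150),(216,129),(216,162)):print(pl(a,280+x/3.528,140+y/3.529))
g=cv2.cvtColor(a['image'],cv2.COLOR_RGB2GRAY);sub=g[170:192,312:370];print(sub.min(),np.median(sub));m=(sub<75).astype(np.uint8)
nn,lb,st,ce=cv2.connectedComponentsWithStats(m);i=1+st[1:,4].argmax();print(st[i],ce[i],pl(a,*(ce[i]+[312,170])))
x0,y0,w,h=b['image'][150:350,:].shape[1],0,0,0
r,cb,n2=rect(mask(b['image'],'red',(220,245,60,50)));r1,ca,n1=rect(mask(a['image'],'red',(175,190,50,45)));print(n1,n2,r,r1)
cv2.imwrite('pics/c4.png',np.hstack([cv2.resize(i,(400,320),interpolation=2) for i in(a['image'][170:250,150:250],b['image'][200:320,190:340])])[:,:,::-1])"
```

```text
t 8.3 slot mm [-64.8207 328.5767  83.2815] F slot [-0.4552  0.4894 -0.6437] open 0.05569641963359518 0.0 q6 1.1379290543025091
row [0.02, -0.004, 0.338, -0.001, 0.002, 0.001] deg 0
[-5.1477 46.6586  0.    ]
[ -2.5703 -52.2618   0.    ]
[ 8.1804 -1.3228 -0.    ]
[-15.334   -4.0589   0.    ]
66 130.0
[ 2  5  3  9 22] [3.0455 9.7273] [-4.877  58.9509  0.    ]
0 264 ((249.20590209960938, 268.6764831542969), (10.975910186767578, 29.84075355529785), 59.03623962402344) ((0.0, 0.0), (0.0, 0.0), 0.0)m.py:8: RuntimeWarning: Mean of empty slice.
  p=np.argwhere(m)[:,::-1].astype(np.float32);return cv2.minAreaRect(p),p.mean(0),len(p)
  ret = um.true_divide(
```

View pics/c4.png

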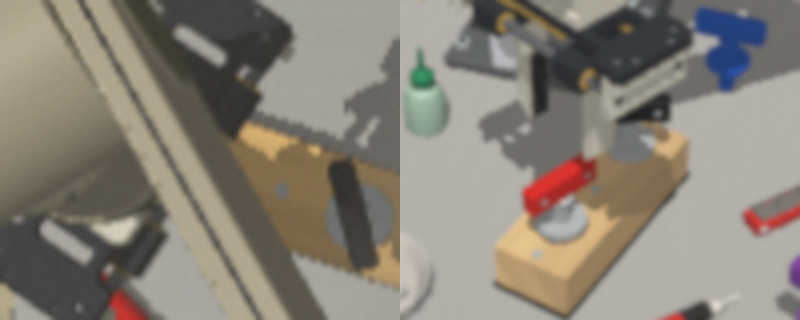

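The side crop shows the open fingers straddling the red handle at (560,185) from above, with the black pin clear behind. I'll descend.

Call:
arm_command([
  [0.01,0,0.07,0,0,0],
  [0.02,0,0.15,0,0,0],
  [0.02,0,0.23,0,0,0],
  [0.02,0,0.3,0,0,0],
  [0.02,0,0.335,0,0,0],
])

```text
t: 9.02
tool_pos: [0.5457, 0.3899, 0.259]
orientation: [-2.776, -1.468, 0.011]
force: [0.3, 0.7, -0.8]
opening: 0.0555
gripper_force: 0.0
```

```bash
python3 -c "
from g import *
where();go(down([.545,.389,.092],-34.5))
b=snap('side','s5.png');i=b['image'][225:300,205:305]
t=cv2.imread('pics/t3.png')[140:200,300:380]
cv2.imwrite('pics/c5.png',np.hstack([cv2.resize(i,(400,300),interpolation=2)[:,:,::-1],cv2.resize(t,(400,300),interpolation=2)]))"
```

```text
t 9.03 slot mm [-96.2127 333.2161  23.4262] F slot [-0.1568  0.7086 -0.7885] open 0.05547039791636184 0.0 q6 1.1409908711774344
row [-0.006, -0.0, 0.0, -0.001, 0.002, 0.001] deg 0
```

View pics/c5.png

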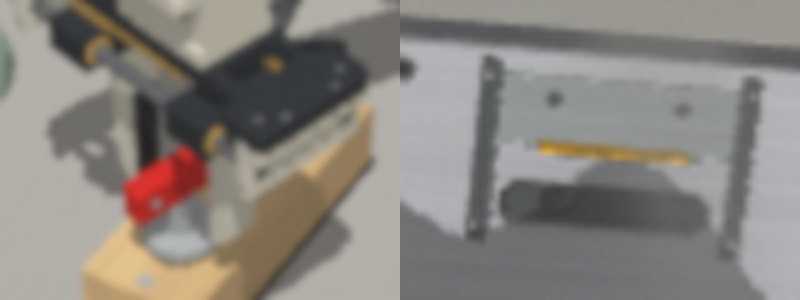

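The handle sits between the fingers (left crop, (165,190)). In the right crop the slot runs from (500,200) to (708,213) and the tab from (537,148) to (692,160). I'll grip.

Call:
arm_command([
  [0,0,0,0,0,0],
  [0,0,0,0,0,0],
  [0,0,0,0,0,0],
  [0,0,0,0,0,0],
  [0,0,0,0,0,0],
], fingers=1, force=45)

```text
t: 9.7
tool_pos: [0.5463, 0.3902, 0.2612]
orientation: [-2.776, -1.468, 0.007]
force: [0.6, -0.3, 1.4]
opening: 0.0149
gripper_force: 45.0
```

```bash
python3 -c "
from g import *
where()
a=snap('top')
M=slotR().as_matrix();n=M[:,2]
def pl(c,u,v,h=0):
    o,d=ray(c,u,v);k=((np.array(F['mid'])+n*h-o)@n)/(d@n);return 1000*M.T@(o+k*d-F['mid'])
z=lambda x,y:(300+(x-400)/5-.4,140+y/5-.4)
for p in((500,200),(708,213)):print('slot',pl(a,*z(*p)))
for p in((537,148),(692,160)):print('tab',pl(a,*z(*p),.0065))
for p in((492,60),(475,235),(752,80),(730,255)):print('guide',pl(a,*z(*p),.005))
t=cv2.imread('pics/t3.png')[...,::-1];_,y,_=rect(mask(t,'yel',(322,160,40,20)));print(y,pl(a,*y,.0065))
"
```

```text
t 9.7 slot mm [-94.3051 333.8015  24.8906] F slot [ 1.2329 -0.2945  0.9284] open 0.014874963840800235 44.992113411426544 q6 1.1409924535002274
slot [-3.6704 48.3338  0.    ]
slot [ -2.0026 -49.8118   0.    ]
tab [26.0291 34.2573  6.5   ]
tab [ 26.1618 -37.858    6.5   ]
guide [66.3144 58.9243  5.    ]
guide [-20.2949  58.666    5.    ]
guide [ 66.7273 -60.4524   5.    ]
guide [-20.3517 -62.2046   5.    ]
[342.1429 170.1169] [26.703  -0.8432  6.5   ]
```

Call:
arm_command([
  [0,0,-0.1,0,0,0],
  [0,0,-0.25,0,0,0],
  [0,0,-0.4,0,0,0],
  [0,0,-0.55,0,0,0],
  [0,0,-0.65,0,0,0],
])

```text
t: 10.38
tool_pos: [0.5469, 0.3904, 0.3941]
orientation: [-2.776, -1.468, 0.003]
force: [0.8, 0.3, -1.9]
opening: 0.0146
gripper_force: 45.0
```

```bash
python3 -c "
from g import *
M=slotR().as_matrix();m=np.array(F['mid'])+M@[-.0038,-.0012,0];json.dump(dict(mid=m.tolist(),yaw=-4.4),open('f.json','w'));print(m)
F.update(json.load(open('f.json')))
where(.243);go(slotT([0,.036,.05],.243))"
```

```text
[0.609  0.0487 0.0972]
t 10.38 slot mm [-51.565  336.0571  90.0601] F slot [-0.2346  0.3498 -2.0356] open 0.01462522193750419 44.99103516340256 q6 1.1410585932658333
row [-1.434, 0.515, 0.202, -0.158, 0.042, -0.162] deg 41
```

Call:
arm_command([
  [-0.2,0.05,-0.12,-0.02,0,-0.02],
  [-0.4,0.12,-0.22,-0.05,0.01,-0.05],
  [-0.6,0.2,-0.25,-0.08,0.02,-0.08],
  [-0.8,0.28,-0.25,-0.12,0.03,-0.12],
  [-0.98,0.35,-0.2,-0.158,0.042,-0.162],
])

```text
t: 11.0
tool_pos: [0.4941, 0.1879, 0.4329]
orientation: [1.997, 1.856, 0.48]
force: [0.3, -0.1, -2.2]
opening: 0.0147
gripper_force: 45.0
```

```bash
python3 -c "
from g import *
where(.243);go(slotT([0,.036,.05],.243))"
```

```text
t 11.0 slot mm [ 53.8045 129.7448 111.4182] F slot [-0.7688 -0.0944 -2.0833] open 0.014709535311624044 44.99068021774292 q6 0.4672632031974467
row [-0.468, -0.267, 0.306, 0.002, 0.0, 0.001] deg 0
```

Call:
arm_command([
  [-0.2,-0.1,0,0,0,0],
  [-0.4,-0.22,0.05,0,0,0],
  [-0.47,-0.267,0.15,0,0,0],
  [-0.47,-0.267,0.25,0,0,0],
  [-0.47,-0.267,0.306,0,0,0],
])

```text
t: 11.62
tool_pos: [0.4698, 0.0961, 0.3513]
orientation: [2.006, 1.856, 0.474]
force: [0.2, 0.1, -2.3]
opening: 0.0149
gripper_force: 45.0
```

```bash
python3 -c "
from g import *
where(.243);go(slotT([0,.036,.01],.243))
a=snap('top');b=snap('side')
cv2.imwrite('pics/c6.png',np.hstack([cv2.resize(i,(400,300),interpolation=2) for i in(a['image'][140:215,290:390],b['image'][120:210,200:320])])[:,:,::-1])"
```

```text
t 11.62 slot mm [-2.4987 36.0275 48.3477] F slot [-0.9376  0.1445 -2.0711] open 0.014927120781062493 44.992062002420425 q6 0.26356710197349703
row [-0.003, 0.01, 0.192, -0.001, 0.001, -0.0] deg 0
```

View pics/c6.png

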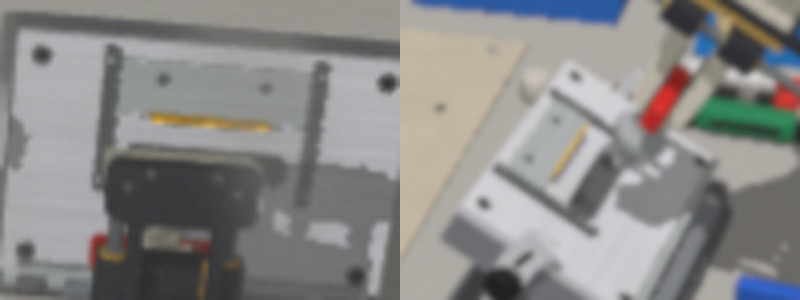

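The pin is held in line with the slot and hovers over its +y part. The side crop has the collar at (628,140) and the slot at about (600,190). I'll lower to 10 mm above the face.

Call:
arm_command([
  [0,0.01,0.05,0,0,0],
  [0,0.01,0.1,0,0,0],
  [0,0.01,0.15,0,0,0],
  [0,0.01,0.19,0,0,0],
  [0,0.01,0.19,0,0,0],
])

```text
t: 12.35
tool_pos: [0.4899, 0.0948, 0.3188]
orientation: [2.006, 1.857, 0.473]
force: [0.1, 0.1, -1.0]
opening: 0.0147
gripper_force: 45.0
```

```bash
python3 -c "
from g import *
where(.243);go(slotT([0,.036,.0],.243))
b=snap('side')
M=slotR().as_matrix();n=M[:,2]
P=lambda q:[round(v,1) for v in proj(b,np.array(F['mid'])+M@(np.array(q)/1000))]
s=read_state();z=R.from_rotvec(s['orientation']).as_matrix()[:,2]
u=lambda q:((q[0]-225)*8,(q[1]-140)*8)
print('slot corners',[u(P(q)) for q in((12,50,0),(12,-50,0),(-12,50,0),(-12,-50,0))]);
for l in(.243,.21,.167):print(l,u(proj(b,s['tool_pos']+z*l)))
cv2.imwrite('pics/c7.png',cv2.resize(b['image'][140:215,225:325],(800,600),interpolation=2)[:,:,::-1])"
```

```text
t 12.35 slot mm [-0.6479 36.3018 10.1188] F slot [-0.3593  0.1051 -0.9265] open 0.014672651535704207 44.992177337408066 q6 0.2643086177982988
row [-0.004, -0.0, 0.051, -0.001, 0.001, 0.0] deg 0
slot corners [(np.float64(196.79999999999995), np.float64(332.79999999999995)), (np.float64(296.0), np.float64(175.20000000000005)), (np.float64(261.5999999999999), np.float64(375.20000000000005)), (np.float64(356.0), np.float64(215.20000000000005))]
0.243 (np.float64(258.6274982259797), np.float64(309.4314025948347))
0.21 (np.float64(306.8934249080303), np.float64(239.43077139238608))
0.167 (np.float64(372.28434727971353), np.float64(144.66241347327536))
```

View pics/c7.png

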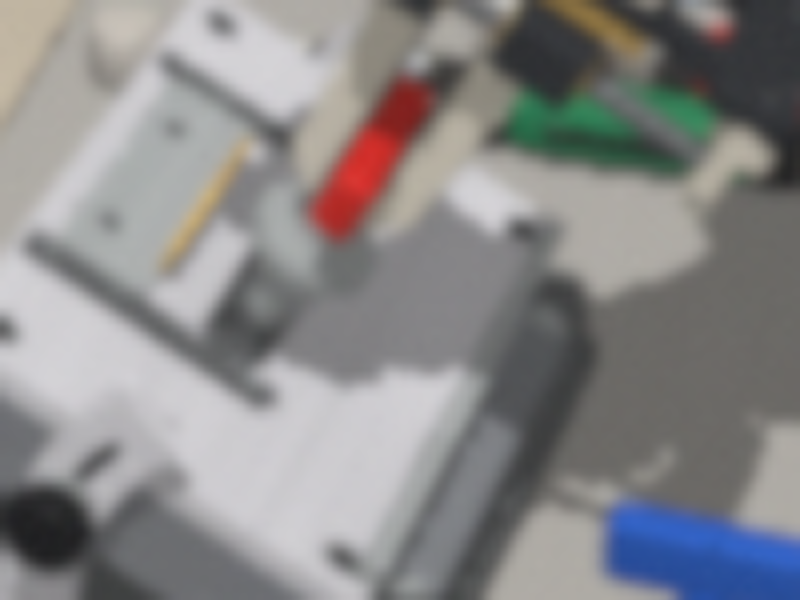

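The tip is at (262,298) and the slot's near end at (235,340), both within 2 mm of where the model puts them. I'll lower into the slot.

Call:
arm_command([
  [0,0,0.02,0,0,0],
  [0,0,0.04,0,0,0],
  [0,0,0.06,0,0,0],
  [0,0,0.075,0,0,0],
  [0,0,0.08,0,0,0],
])

```text
t: 13.02
tool_pos: [0.4977, 0.0942, 0.3055]
orientation: [2.005, 1.856, 0.475]
force: [0.1, -1.0, -2.7]
opening: 0.0147
gripper_force: 45.0
```

```bash
python3 -c "
from g import *
where(.243)"
```

```text
t 13.03 slot mm [ 0.1112 36.4171 -5.283 ] F slot [-1.1781 -0.9766 -2.4701] open 0.014698142499666153 44.99206870794296 q6 0.26557001169780736
```

Call:
arm_command([
  [0,0,0.004,0,0,0],
  [0,0,0.008,0,0,0],
  [0,0,0.012,0,0,0],
  [0,0,0.016,0,0,0],
  [0,0,0.018,0,0,0],
])

```text
t: 13.65
tool_pos: [0.4994, 0.0942, 0.3035]
orientation: [2.005, 1.856, 0.475]
force: [-11.4, 1.1, 10.1]
opening: 0.015
gripper_force: 45.0
```

```bash
python3 -c "
from g import *
where(.243)"
```

```text
t 13.65 slot mm [ 0.7517 36.5096 -7.924 ] F slot [-5.1537  0.1833 14.3374] open 0.01498288156403565 45.00466346740723 q6 0.2658663171884983
```

Call:
arm_command([
  [-0.012,0,-0.001,0,0,0],
  [-0.024,0,-0.001,0,0,0],
  [-0.036,0,-0.001,0,0,0],
  [-0.048,0,-0.001,0,0,0],
  [-0.05,0,-0.001,0,0,0],
])

```text
t: 14.28
tool_pos: [0.4983, 0.0836, 0.3023]
orientation: [2.005, 1.856, 0.473]
force: [0.2, 0.4, -2.2]
opening: 0.0147
gripper_force: 45.0
```

```bash
python3 -c "
from g import *
where(.243)"
```

```text
t 14.28 slot mm [-0.3599 25.5779 -8.8087] F slot [-0.9228  0.402  -1.9902] open 0.014684975030285775 44.99318853020668 q6 0.23426557301284504
```

Call:
arm_command([
  [0,0,0.004,0,0,0],
  [0,0,0.008,0,0,0],
  [0,0,0.012,0,0,0],
  [0,0,0.014,0,0,0],
  [0,0,0.014,0,0,0],
])

```text
t: 14.9
tool_pos: [0.5, 0.0836, 0.3006]
orientation: [2.005, 1.855, 0.474]
force: [-4.2, -3.8, 2.6]
opening: 0.0143
gripper_force: 45.0
```

```bash
python3 -c "
from g import *
where(.243)"
```

```text
t 14.9 slot mm [  0.4711  25.8215 -11.0984] F slot [-2.1729 -4.0961  4.1797] open 0.014306047934228499 44.99738305807114 q6 0.23468902332981037
```

Dropped in at about y = +25. The side force points towards -y, so I'll centre that way and push.

Call:
arm_command([
  [-0.009,0,0,0,0,0],
  [-0.017,-0.002,0,0,0,0],
  [-0.017,-0.002,0.01,0,0,0],
  [-0.017,-0.002,0.02,0,0,0],
  [-0.017,-0.002,0.02,0,0,0],
])

```text
t: 15.52
tool_pos: [0.5014, 0.0804, 0.2968]
orientation: [2.005, 1.855, 0.476]
force: [1.2, -1.4, -1.5]
opening: 0.0148
gripper_force: 45.0
```

```bash
python3 -c "
from g import *
where(.243)"
```

```text
t 15.53 slot mm [  0.2918  22.922  -15.2047] F slot [ 0.4279 -1.2985 -1.9844] open 0.01478876728523115 44.99146342277527 q6 0.22448344248754246
```

Call:
arm_command([
  [-0.002,0,0.006,0,0,0],
  [-0.002,0,0.012,0,0,0],
  [-0.002,0,0.018,0,0,0],
  [-0.002,0,0.022,0,0,0],
  [-0.002,0,0.022,0,0,0],
])

```text
t: 16.15
tool_pos: [0.5035, 0.0798, 0.2931]
orientation: [2.005, 1.855, 0.476]
force: [2.0, -3.5, -0.1]
opening: 0.0151
gripper_force: 45.0
```

```bash
python3 -c "
from g import *
where(.243);s=read_state();print(s['wrist_torque'])"
```

```text
t 16.15 slot mm [  0.4274  22.4891 -19.4912] F slot [ 1.9851 -3.3174 -1.178 ] open 0.015055328213859976 44.98895913362503 q6 0.22360208718748661
[-0.7073 -0.1217 -0.3835]
```

Call:
arm_command([
  [-0.003,0.002,0.005,0,0,0],
  [-0.004,0.003,0.01,0,0,0],
  [-0.004,0.003,0.018,0,0,0],
  [-0.004,0.003,0.026,0,0,0],
  [-0.004,0.003,0.028,0,0,0],
])

```text
t: 16.77
tool_pos: [0.5064, 0.0789, 0.2881]
orientation: [2.005, 1.856, 0.475]
force: [1.1, -1.5, -1.4]
opening: 0.0144
gripper_force: 45.0
```

```bash
python3 -c "
from g import *
where(.243);s=read_state();print(s['wrist_torque'])"
```

```text
t 16.77 slot mm [  0.3663  21.8878 -25.3459] F slot [ 0.3885 -1.3726 -1.8289] open 0.01444823149550141 44.991503208875656 q6 0.22119683596793951
[-0.2107  0.2253 -0.0561]
```

Call:
arm_command([
  [0,0.001,0.006,0,0,0],
  [0,0.001,0.012,0,0,0],
  [0,0.001,0.018,0,0,0],
  [0,0.001,0.022,0,0,0],
  [0,0.001,0.024,0,0,0],
])

```text
t: 17.4
tool_pos: [0.5089, 0.0787, 0.2839]
orientation: [2.005, 1.856, 0.475]
force: [0.2, 0.2, -2.0]
opening: 0.0145
gripper_force: 45.0
```

```bash
python3 -c "
from g import *
where(.243);s=read_state();print(s['wrist_torque'])"
```

```text
t 17.4 slot mm [  0.4399  21.824  -30.1296] F slot [-0.7957  0.2511 -1.7883] open 0.014479578772899925 44.99297797679901 q6 0.22157439056098394
[-0.0374  0.4545 -0.0438]
```

The key is in the slot. I'll push home gently.

Call:
arm_command([
  [0,0,0.005,0,0,0],
  [0,0,0.01,0,0,0],
  [0,0,0.014,0,0,0],
  [0,0,0.017,0,0,0],
  [0,0,0.018,0,0,0],
])

```text
t: 18.02
tool_pos: [0.5103, 0.0787, 0.2818]
orientation: [2.006, 1.856, 0.474]
force: [-20.0, 0.1, 15.3]
opening: 0.0148
gripper_force: 45.0
```

```bash
python3 -c "
from g import *
where(.243);s=read_state();print(s['wrist_torque'])"
```

```text
t 18.02 slot mm [  0.6008  21.8656 -32.6805] F slot [-10.0428  -1.4165  22.993 ] open 0.01484347424178496 45.00182390213013 q6 0.22192980531108497
[-0.1724  2.0411 -0.2104]
```

Call:
arm_command([
  [0,0,0,0,0,0],
  [0,0,0,0,0,0],
  [0,0,0,0,0,0],
  [0,0,0,0,0,0],
  [0,0,0,0,0,0],
], fingers=-0.2)

```text
t: 18.65
tool_pos: [0.5107, 0.0785, 0.281]
orientation: [2.005, 1.856, 0.475]
force: [-0.2, -0.7, 0.5]
opening: 0.0551
gripper_force: 0.0
```

Call:
arm_command([
  [0,0,-0.1,0,0,0],
  [0,0,-0.25,0,0,0],
  [0,0,-0.45,0,0,0],
  [0,0,-0.6,0,0,0],
  [0,0,-0.6,0,0,0],
])

```text
t: 19.27
tool_pos: [0.4533, 0.0834, 0.3891]
orientation: [2.002, 1.853, 0.481]
force: [0.8, 0.7, 0.1]
opening: 0.056
gripper_force: 0.0
```

Call:
arm_command([
  [0.2,-0.3,-0.1,0,0,0],
  [0.4,-0.5,-0.1,0,0,0],
  [0.6,-0.5,-0.2,0,0,0],
  [0.8,-0.5,-0.2,0,0,0],
  [0.95,-0.5,-0.2,0,0,0],
])

```text
t: 19.9
tool_pos: [0.3609, 0.2827, 0.371]
orientation: [2.003, 1.858, 0.474]
force: [1.2, -1.0, -0.2]
opening: 0.0552
gripper_force: 0.0
```

```bash
python3 -c "
from g import *
where(.243)
b=snap('side');a=snap('top')
M=slotR().as_matrix()
r,ca,n1=rect(mask(a['image'],'red',(310,160,60,50)));r2,cb,n2=rect(mask(b['image'],'red',(235,140,60,60)));print(n1,n2,r)
p,d=two(a,ca,b,cb);print('handle slot mm (expect 0,22,41)',1000*M.T@(p-F['mid']),d)
cv2.imwrite('pics/c8.png',np.hstack([cv2.resize(i,(400,400),interpolation=2) for i in(a['image'][145:225,300:380],b['image'][120:220,210:310])])[:,:,::-1])"
```

```text
t 19.9 slot mm [-100.498   213.9139  124.9671] F slot [ 0.9857 -0.926  -0.8023] open 0.05520686847138968 0.0 q6 0.8729235443808566
165 88 ((331.9873046875, 188.1776580810547), (26.361408233642578, 6.625975608825684), 4.085616588592529)
handle slot mm (expect 0,22,41) [-0.7799 23.8032 40.7002] 0.0036816420195446287
```

View pics/c8.png

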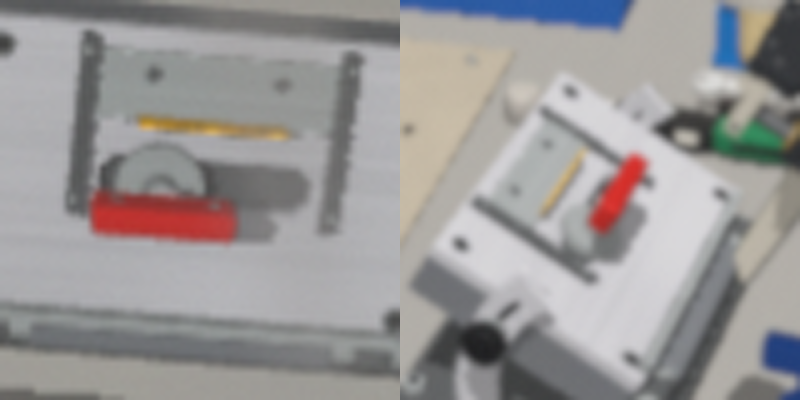

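The handle is in line with the slot. It measures 40.7 mm above the face (41 mm means flush), the collar lies on the face, the cover is still up and the gripper is clear. I'll hand in.

```bash
python3 -c "
from plant import *
print(close_job())"
```

```text
the job is handed in; nothing more can be done
None
```

The job is handed in at about 20 s of the 58 s allowed: the dust cover is up at its stop, and the red pin is seated and released in the blind hole at about y = +22 mm, with its handle in line with the slot and its collar flush to within measurement. The black pin and the loose things were not touched.

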